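# Lock the loose drawing board at its nearest slope

### The arm

A 6-joint arm with a two-finger parallel gripper is mounted at the origin on the work surface; the furniture and walls round the work are solid. World frame = base frame: x ahead of the robot, y to its left, z up, the work surface at z = 0. Lengths are in m, angles in rad, forces in N, time in s.
With the tool pointing down it reaches from about 0.325 to 0.775 m from the base axis. Payload 5.5 kg.
Tool frame: the origin (TCP) lies between the finger pads; the fingertips stand 8 mm ahead of it and the grasp point (between the pads) lies 11 mm behind it (tcp_to_tips is the distance from the TCP to the fingertips, in m); z points along the fingers, y is the line along which they close (so a half turn about z gives the same grasp; the last joint's range is limited). The gripper opens to 88 mm and grips with 3 to 60 N. Pads are 20 mm wide; open, the fingers measure 115 mm over their backs; the gripper's body (75 mm by 178 mm) begins 61 mm behind the grasp point.
Start: joints at [-1.378, 0.091, 1.231, -0, 1.82, -0.057], TCP at [0.148, -0.581, 0.231] pointing down, gripper open.
Joint ranges: [-2.87, 2.87], [-0.86, 2.18], [0.17, 2.46], [-1.51, 4.65], [0.06, 2.69], [-2.65, 2.65]. Speed limits (rad/s): [2.57, 2.57, 3.01, 3.14, 3.14, 3.14].

### API

Orientations are given as a unit quaternion [w, x, y, z].
In Python, from bench import * gives the robot as it stands. Calls block until the motion is done:
- move_to(position, orientation): joint-space move of the TCP to a pose.
- move_l(position, speed=0.15, orientation=None): straight line of the TCP; orientation=None keeps the orientation; speed is the mean speed in m/s.
- movej(angles): joint-space move.
- gripper_open() and close(): open the fingers fully, or close them until they stop; the grip force is fixed at half the most.
- hold(seconds).
- inverse_kinematics(position, orientation): joint angles nearest the present ones, or None.
- state(): the state.
- get_image(name): name is "scene" or "side" or "wrist"; returns a dict with "frame" (384x512x3 uint8, blue, green, red), "depth" (384x512 float32, m along the optical axis (not along the pixel's ray), 0 where there is no reading), "camera_matrix" (3x3 intrinsics, pixels), "view" (4x4, takes a point from world to camera coordinates). Camera axes: x right, y up, looking along -z (the intrinsics and any distortion apply to the point x, -y, -z); pixel columns grow to the right and rows downward; lengths in m; the calibration is good to about 2 mm. A picture is of the moment at which its call begins.
A pose or a line that the arm cannot do raises IKError and nothing moves.
- job_done(): hands the job in; it is judged then, once.
The state is a dict: "time": time; "joint_pos": joint angles; "dq": joint speeds; "joint_torque": joint torques, N m; "ee_pos": TCP position; "ee_rot": TCP orientation; "ft_force": force on the tool from outside, world axes, zero at the start; "moment": the same for the moment, N m; "finger_gap": finger opening in m; "finger_force": force on a finger pad.
Only numpy, scipy, OpenCV 4.12 (cv2) and the standard library are available. Lean on these libraries where they do the work, as an engineer would, in place of code of your own. Each camera call takes 0.05 s, during which the arm holds its last target. There are 200 camera calls.

### The job

The tilting drawing board has been left unlocked at some slope between its settings (it has four). Raise or lower it to whichever setting is nearest to the slope it has now, and lock it there: take the red-handled locking pin from the tool block and push it fully home from the outside, through the quadrant's hole for that setting and the brass lug on the board behind it, until the pin's shoulder meets the quadrant. The pin fits closely: feel it in gently and do not force it. Then let go, and leave the other things on the table where they are.

Things in the scene. Friction and masses are not known exactly. Their poses are not given: they have to be found in the camera images.
- stand: wooden base of the tilting drawing board, fixed to the table, 290 x 370 mm. Origin under its middle; x up the slope, y left, z up. Hinge: along y through (-120, 0, 45). On its right (-y) the aluminium quadrant: an upright arc of plate 10 thick (outer face y = -173), up to 230 high, with 9.6 mm holes at 15, 25, 35 and 45 degrees above level on a radius of 200 from the hinge.
- board (a joint): slope of the drawing board, rad: 0 flat, grows as its far edge rises, to 1.0; settings 0.262, 0.436, 0.611, 0.785. Stiff hinge: it stays where it is left; 1 to 6 N at the bar moves it. Panel 300 mm wide, reaching 240 from the hinge. On its right edge, 3 inside the quadrant, a brass lug, 10 thick, whose 9.6 mm hole stands exactly behind a quadrant hole at each setting.
- bar (a point): middle of the round steel grab bar along the board's far edge: 12 mm in diameter, parallel to the stand's y, about 100 clear between its end brackets, 44 clear between it and the panel's edge. In the panel's own frame it lies 290 from the hinge and 18 above the hinge line; it swings with the board. Can be gripped from above.
- block: dark hardwood tool block, fixed to the table, 50 (x) x 100 (y) x 42 mm high, with three vertical holes in its top; the locking pin is parked upright in the middle one (9.6 in diameter, 37 deep), its shoulder resting on the block's top. Origin under its middle.
- pin: loose locking pin, parked upright in the block: red grip of 16 x 16 mm square section (faces along the block's x and y), 86 long; below it a brass ferrule, 15.8 in diameter, 4 long; below that a steel shank, 8 in diameter, 33 long, bevelled at the end to 7.2. Origin on the axis at the shoulder (where ferrule meets shank); z from there along the grip, which runs from z = 4 to 90. About 60 g.
- rinse_cup: bystander: white plastic rinse cup, 83 across x 106 high (mm); leave it alone. Origin in the middle of its underside.
- round_brush: bystander: artist's brush with a brown handle, 199 long (mm); leave it alone. Origin in the middle of its underside.
- blue_bottle: bystander: blue paint bottle with a white cap, 55 across x 158 high (mm); leave it alone. Origin in the middle of its underside.
- yellow_bottle: bystander: yellow paint bottle with a black cap, 47 across x 134 high (mm); leave it alone. Origin in the middle of its underside.
- paint_tube: bystander: fat paint tube with a red cap, 193 long x 53 x 36 (mm); leave it alone. Origin in the middle of its underside.

How it is judged:
By the outcome, as a careful person would: the job done as asked, in the order asked, and still so for the second after the job is handed in, with the robot touching nothing.
It also fails if it takes over 58 s, if anything falls off the work surface, if the arm or the gripper's body presses on something with over 40 N, if the wrist force passes 120 N, or if a joint passes its speed limit or range.

## Working session

There is one attempt and no reset: what is moved stays moved. The work goes in short steps, each a Python script; the robot and the scene stay as the last script left them, time stands still between calls to the robot, and variables do not carry over. Pictures are saved under pics/ and viewed, at most 10 in all, crops included, and the job is handed in when it is done.

```bash
mkdir -p pics; ls
python3 - <<'E'
from bench import *
import cv2,numpy as np
for n in ("scene","side"):
    d=get_image(n); cv2.imwrite(f"pics/{n}0.png",d["frame"]); np.savez(f"{n}0.npz",**{k:d[k] for k in("frame","depth","camera_matrix","view")})
    print(n,d["camera_matrix"].round(1).tolist(),d["view"].round(3).tolist(),(d["depth"]>0).mean(),[k for k in d])
print(state())
E
```

```text
pics
scene [[464.4, 0.0, 252.0], [0.0, 464.4, 191.9], [0.0, 0.0, 1.0]] [[0.906, -0.423, 0.012, -0.519], [0.2, 0.454, 0.868, -0.197], [-0.373, -0.784, 0.496, -1.299], [0.0, 0.0, 0.0, 1.0]] 0.8169352213541666 ['frame', 'depth', 'camera_matrix', 'view']
side [[418.8, 0.0, 255.1], [0.0, 418.8, 197.2], [0.0, 0.0, 1.0]] [[-0.943, -0.334, 0.0, 0.535], [0.252, -0.71, 0.657, -0.181], [-0.219, 0.62, 0.754, -1.222], [0.0, 0.0, 0.0, 1.0]] 0.9959513346354166 ['frame', 'depth', 'camera_matrix', 'view']
{'time': 0.1, 'joint_pos': array([-1.37772368e+00,  9.18049518e-02,  1.23173410e+00,  9.95251744e-06,
        1.81980245e+00, -5.66773184e-02]), 'dq': array([-0.00101753, -0.00207666, -0.00227329,  0.00054425,  0.00092745,
       -0.00023975]), 'joint_torque': array([ 2.32426202e-03, -4.47858524e+01, -4.07569957e+01,  7.01569766e-02,
        2.84572772e-02, -1.23942605e-04]), 'ee_pos': array([ 0.1482649 , -0.58114155,  0.22962485]), 'ee_rot': array([-8.72719808e-04,  9.92212714e-01,  1.24551856e-01, -5.47748054e-05]), 'ft_force': array([-0.2275962 , -1.09834546, -0.36369724]), 'moment': array([0.01865234, 0.00591661, 0.01845005]), 'finger_force': 0.0, 'finger_gap': 0.08812681552463915}
```

View pics/scene0.png

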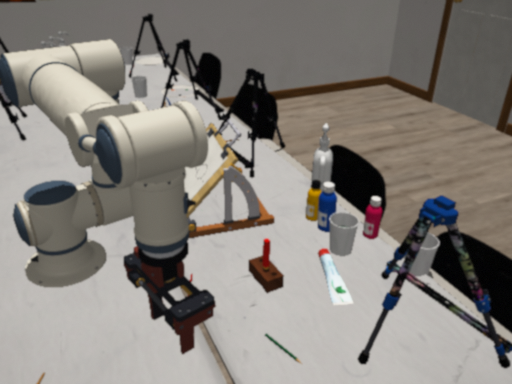

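View pics/side0.png

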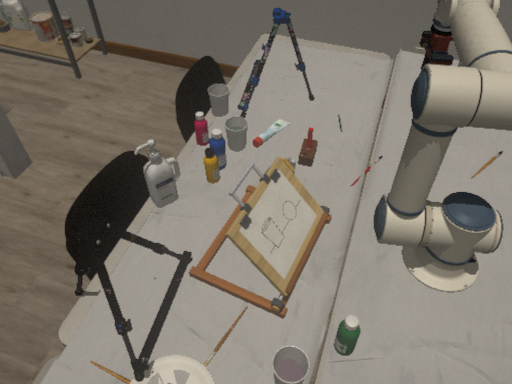

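Scene: the pin's grip is at (266,250), its block at (266,272), the quadrant near (240,195). Side: the stand spans (195,270)–(330,215), its bar is near (240,180), and the block is at (308,152). Next I'll take enlarged crops and depth points.

```bash
cat > h.py <<'E'
import numpy as np,cv2
def world(d):
    K,V,z=d["camera_matrix"],d["view"],d["depth"]
    v,u=np.mgrid[:z.shape[0],:z.shape[1]]
    c=np.stack([(u-K[0,2])/K[0,0]*z,-(v-K[1,2])/K[1,1]*z,-z],-1)
    W=(c-V[:3,3])@V[:3,:3]; W[z<=0]=np.nan
    return W
def proj(d,p):
    K,V=d["camera_matrix"],d["view"]; c=np.asarray(p)@V[:3,:3].T+V[:3,3]
    return np.stack([K[0,2]+K[0,0]*c[...,0]/-c[...,2],K[1,2]+K[1,1]*c[...,1]/c[...,2]],-1)
def ray(d,u,v):
    K,V=d["camera_matrix"],d["view"]; o=-V[:3,:3].T@V[:3,3]
    r=V[:3,:3].T@np.array([(u-K[0,2])/K[0,0],-(v-K[1,2])/K[1,1],-1]); return o,r
def onz(d,u,v,z):
    o,r=ray(d,u,v); return o+r*(z-o[2])/r[2]
def crop(f,name,u0,u1,v0,v1,s):
    cv2.imwrite(name,cv2.resize(f[v0:v1,u0:u1],None,fx=s,fy=s,interpolation=cv2.INTER_CUBIC))
E
python3 - <<'E'
from h import *
A=dict(np.load("scene0.npz"));B=dict(np.load("side0.npz"))
a=cv2.resize(A["frame"][115:295,150:290],None,fx=3,fy=3,interpolation=2)
b=cv2.resize(B["frame"][120:310,185:335],None,fx=2.6,fy=2.84,interpolation=2)[:540]
b=np.vstack([b,np.zeros((540-len(b),b.shape[1],3),np.uint8)]) if len(b)<540 else b
# 420 wide + 390 wide -> trim
cv2.imwrite("pics/c1.png",np.hstack([a[:, :410],b[:, :390]]))
for n,d in(("scene",A),("side",B)):
    W=world(d);f=d["frame"];h=cv2.cvtColor(f,cv2.COLOR_BGR2HSV)
    red=((h[...,0]<8)|(h[...,0]>172))&(h[...,1]>150)&(h[...,2]>90)
    reg=np.zeros_like(red); 
    if n=="scene": reg[230:295,240:290]=1
    else: reg[120:170,296:322]=1
    P=W[red&reg]; print(n,"red",len(P),np.nanmin(P,0).round(3),np.nanmax(P,0).round(3),np.nanmedian(P,0).round(3))
    k=reg&(W[...,2]>.036)&(W[...,2]<.048); P=W[k];print("blocktop",len(P),cv2.minAreaRect((P[:,:2]*1000).astype(np.float32)),P[:,2].mean())
W=world(B);f=B["frame"]
hs=cv2.cvtColor(f,cv2.COLOR_BGR2HSV)
reg=np.zeros(f.shape[:2],bool);reg[150:315,185:340]=1
# panel plane from paper
pp=W[190:280,235:325].reshape(-1,3);ff=hs[190:280,235:325].reshape(-1,3)
m=(ff[:,1]<90)&(ff[:,2]>150)&(pp[:,2]>.06);P=pp[m]
for _ in range(4):
    c=P.mean(0);n=np.linalg.svd(P-c,full_matrices=False)[2][2];n*=np.sign(n[2]);r=(P-c)@n;P=P[abs(r)<max(.002,2*r.std())]
print("panel",len(P),c.round(4),n.round(4),"slope",np.arccos(n[2]),"uphill dir",(-n[:2]/np.hypot(*n[:2])).round(4),r.std())
w=reg&(hs[...,1]>100)&(W[...,2]>.012)&(W[...,2]<.05)
Q=W[w];print("base",len(Q),cv2.minAreaRect((Q[:,:2]*1000).astype(np.float32)),np.percentile(Q[:,2],[5,50,95]))
E
```

```text
scene red 149 [ 0.466 -0.306  0.041] [ 0.485 -0.252  0.135] [ 0.471 -0.3    0.091]
blocktop 456 ((475.2171630859375, -295.2961120605469), (52.83785629272461, 104.1697006225586), 3.9430387020111084) 0.04303864673200047
side red 12 [ 0.467 -0.297  0.127] [ 0.479 -0.284  0.135] [ 0.473 -0.288  0.131]
blocktop 241 ((472.1800842285156, -290.7437438964844), (50.4284782409668, 104.88238525390625), 3.6850101947784424) 0.04171293825110886
panel 3441 [0.4427 0.1541 0.153 ] [-0.7198  0.0854  0.6889] slope 0.8107888607710173 uphill dir [ 0.993  -0.1178] 0.0011589327953520228
base 1671 ((519.99365234375, 50.8836669921875), (403.6011962890625, 618.9915161132812), 16.602476119995117) [0.02170161 0.02825442 0.0407548 ]
```

View pics/c1.png

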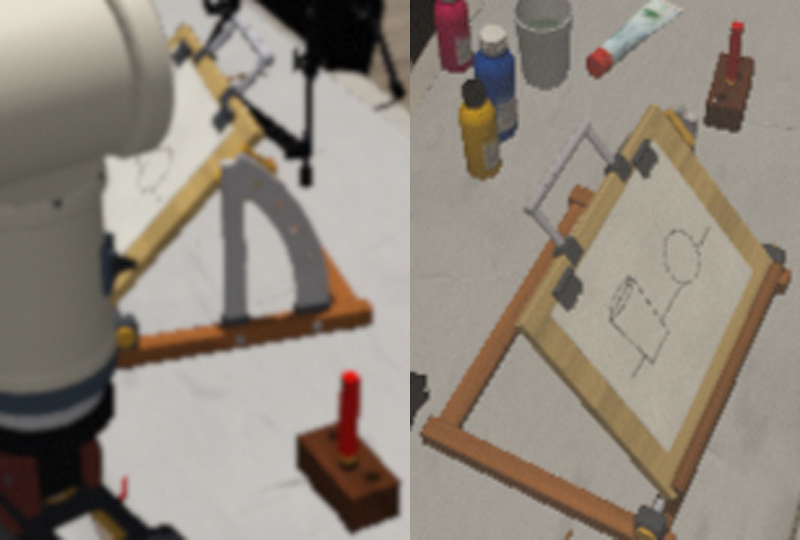

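The left crop shows the quadrant's holes from crop (255,183) to (290,265), with the brass lug just above the top at (262,158). The right crop shows the bar (560,165) and the wooden frame. The panel reads about 0.81 rad, so the setting is 0.785. Next: fit the stand, refine the pin, and check reach.

Run:
```python
from h import *
from bench import *
from scipy.spatial.transform import Rotation as R
A=dict(np.load("scene0.npz"));B=dict(np.load("side0.npz"))
S=[]
for n,d,r in(("scene",A,(205,195,275,240)),("side",B,(185,180,335,312))):
    W=world(d);hs=cv2.cvtColor(d["frame"],cv2.COLOR_BGR2HSV);print(n, "camera pos",(-d["view"][:3,:3].T@d["view"][:3,3]).round(2))
    m=np.zeros(hs.shape[:2],bool);m[r[1]:r[3],r[0]:r[2]]=1
    m&=(hs[...,0]>4)&(hs[...,0]<17)&(hs[...,1]>120)&(W[...,2]<.06)&(W[...,2]>.004)
    l,k,st,_=cv2.connectedComponentsWithStats(m.astype(np.uint8));i=1+st[1:,4].argmax() if n=="scene" else None
    P=W[m] if i is None else W[k==i]
    print(n,len(P),np.histogram(P[:,2],bins=np.arange(0,.062,.004))[0]);S.append(P)
Q=np.vstack(S);t=Q[(Q[:,0]>.2)&(Q[:,0]<.75)&(Q[:,1]>-.2)&(Q[:,1]<.4)]
for P in S+[t]:print(cv2.minAreaRect((P[:,:2]*1000).astype(np.float32)))
np.save("base.npy",t)
# grey quadrant in scene
W=world(A);hs=cv2.cvtColor(A["frame"],cv2.COLOR_BGR2HSV)
q=np.zeros(hs.shape[:2],bool);q[165:222,224:262]=1;q&=(hs[...,1]<50)&(hs[...,2]<175)&(W[...,2]>.05)&(W[...,2]<.25)&(W[...,1]>-.2)
P=W[q];print("quad",len(P))
for _ in range(5):
    c=P.mean(0);nn=np.linalg.svd(P-c,full_matrices=False)[2][2];rr=(P-c)@nn;P=P[abs(rr)<max(.002,2*rr.std())]
nn*=-np.sign(nn[1]);print(len(P),c.round(4),nn.round(3),rr.std(),P.max(0),P.min(0))
yaw=-.11
for name,p in(("up",[.47,-.28,.186]),("up2",[.5,-.2,.186])):
  for roll in(0,1.57,-1.57,3.14):
   for tilt in(0,45):
    z=np.array([0,np.cos(np.radians(tilt)),-np.sin(np.radians(tilt))]);z=R.from_euler('z',yaw).apply(z)
    y=np.array([np.cos(yaw),np.sin(yaw),0]);M=np.stack([np.cross(y,z),y,z],1)
    o=(R.from_matrix(M)*R.from_euler('z',roll)).as_quat(scalar_first=True)
    j=inverse_kinematics(p,o);print(name,roll,tilt,None if j is None else np.round(j,2))
```

```text
scene camera pos [ 0.03 -1.15  0.82]
scene 542 [  0   0   3  39  53  66 106 184  85   5   1   0   0   0   0]
side camera pos [0.28 0.81 1.04]
side 1260 [  0   1   1   0   0  86 482 589 100   1   0   0   0   0   0]
((520.736328125, -47.976600646972656), (237.28431701660156, 105.17889404296875), 18.3043270111084)
((495.49951171875, 145.7390899658203), (393.41485595703125, 286.2700500488281), 83.10525512695312)
((494.77734375, 139.76669311523438), (405.4466857910156, 286.2700500488281), 83.10525512695312)
quad 919
766 [ 0.5055 -0.0464  0.1344] [-0.122 -0.993 -0.001] 0.0019760064073611307 [ 0.56824811 -0.03763388  0.22154085] [ 0.46221875 -0.05666738  0.05010656]
up 0 0 [-1.01  0.72  1.14  1.23  2.42 -0.44]
up 0 45 [-0.91  0.33  1.21  0.62  2.13 -0.62]
up 1.57 0 [-1.01  0.72  1.14  1.23  2.42  1.13]
up 1.57 45 [-0.91  0.33  1.21  0.62  2.13  0.95]
up -1.57 0 [-1.01  0.72  1.14  1.23  2.42 -2.01]
up -1.57 45 [-0.91  0.33  1.21  0.62  2.13 -2.19]
up 3.14 0 None
up 3.14 45 [-0.91  0.33  1.21  0.62  2.13  2.52]
up2 0 0 [-0.91  0.61  1.29  1.24  2.31 -0.47]
up2 0 45 [-0.8   0.23  1.33  0.66  2.04 -0.52]
up2 1.57 0 [-0.91  0.61  1.29  1.24  2.31  1.1 ]
up2 1.57 45 [-0.8   0.23  1.33  0.66  2.04  1.05]
up2 -1.57 0 [-0.91  0.61  1.29  1.24  2.31 -2.04]
up2 -1.57 45 [-0.8   0.23  1.33  0.66  2.04 -2.09]
up2 3.14 0 None
up2 3.14 45 [-0.8   0.23  1.33  0.66  2.04  2.62]
```

```bash
cat >> h.py <<'E'
from scipy.spatial.transform import Rotation as R
def quat(y,z):
    y=np.array(y,float);z=np.array(z,float);y/=np.linalg.norm(y);z/=np.linalg.norm(z)
    return R.from_matrix(np.stack([np.cross(y,z),y,z],1)).as_quat(scalar_first=True)
E
python3 - <<'E'
from h import *
from bench import *
yw=-.1215;X=np.array([np.cos(yw),np.sin(yw),0]);Y=np.array([-X[1],X[0],0])
move_to([.47,-.34,.25],quat(X,Y));print(state()["time"],state()["ee_pos"])
for n in("wrist","scene"):
    d=get_image(n);np.savez(n+"1.npz",**d)
    cv2.imwrite("pics/%s1.png"%n,d["frame"])
    print((-d["view"][:3,:3].T@d["view"][:3,3]).round(3),d["view"][2,:3].round(2),d["camera_matrix"].round(1).tolist(),(d["depth"]>0).mean())
cv2.imwrite("pics/both1.png",np.hstack([np.load("wrist1.npz")["frame"][:,:],cv2.resize(np.load("scene1.npz")["frame"][115:295,150:290],(288,370))[:,:].copy() if 0 else np.load("scene1.npz")["frame"][0:384,120:400]]))
E
```

```text
1.5667 [ 0.46980448 -0.34032998  0.25053402]
[ 0.451 -0.493  0.318] [-0.12 -0.96  0.24] [[305.9, 0.0, 261.3], [0.0, 305.9, 195.2], [0.0, 0.0, 1.0]] 0.9955596923828125
[ 0.026 -1.15   0.821] [-0.37 -0.78  0.5 ] [[464.4, 0.0, 252.0], [0.0, 464.4, 191.9], [0.0, 0.0, 1.0]] 0.8172810872395834
```

View pics/both1.png

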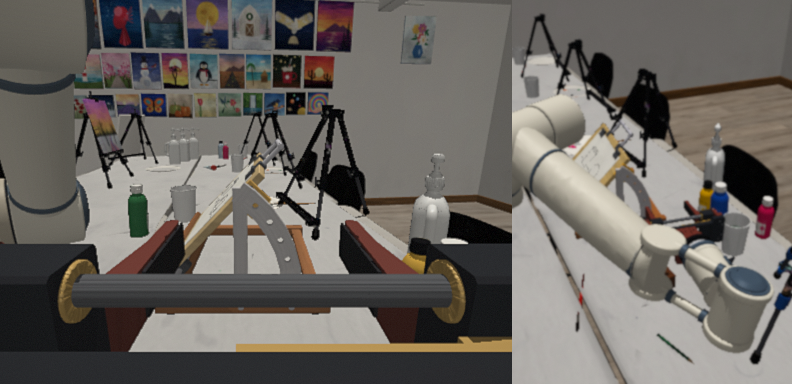

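The wrist view shows the quadrant from outside, with its four holes at about (252,203), (270,218), (282,238), (290,258). The lug corner is near (262,178). Next I'll locate the holes.

Run:
```python
from h import *
d=dict(np.load("wrist1.npz"));f=d["frame"];W=world(d)
crop(f,"pics/c2.png",180,310,155,285,6 if 0 else 4.6)
g=cv2.cvtColor(f,cv2.COLOR_BGR2GRAY);hs=cv2.cvtColor(f,cv2.COLOR_BGR2HSV)
q=(hs[...,1]<40)&(W[...,2]>.06)&(W[...,2]<.24)&(W[...,1]>-.1)&(W[...,1]<0)
q[:,:225]=0;q[:, 305:]=0
P=W[q]
for _ in range(5):
    c=P.mean(0);n=np.linalg.svd(P-c,full_matrices=False)[2][2];r=(P-c)@n;P=P[abs(r)<max(.0015,2*r.std())]
print(len(P),c.round(4),(n*-np.sign(n[1])).round(4),r.std(),P.min(0).round(3),P.max(0).round(3))
for u,v in((252,203),(270,218),(282,238),(290,258)):
    w=g[v-6:v+7,u-6:u+7]; 
    print(u,v);print(w)
```

```text
2821 [ 0.5033 -0.0461  0.1453] [-0.1193 -0.9929 -0.0011] 0.0006796789965884461 [ 0.461 -0.055  0.074] [ 0.568 -0.04   0.223]
252 203
[[103 103 104 104 105 102 103 104 104 103 105 103 102]
 [105 104 105 103 105 103 103 102 105 104 105 107 106]
 [105 106 106 103 105 105 103 103 104 105 105 105 104]
 [107 107 105 105 104 104 105 104 103 103 104 105 105]
 [106 108 108 105 105 103 103 106 103 104 103 103 106]
 [105 108 105 106 105 104 105 104 101 102 101 103 104]
 [105 104 106 108 107 107 103  98  91  93  97 101 103]
 [104 103 106 105 106 105  98  88  91  96  96  97 100]
 [108 104 104 104 105 105  98  94  96  96  98  97  99]
 [106 105 104 103 103 101  91  92  99  95  96  96  98]
 [105 107 106 105 104 102  91  87  92  91  88  92  98]
 [104 106 106 107 106 103  98  92  90  89  89  96 103]
 [102 103 105 106 108 106 103 101  99 100 100 105 105]]
270 218
[[105 103 103 102 103 104 105 105 103 101 105 129 159]
 [103 104 104 101 103 103 104 106 102 103 100 106 136]
 [105 104 104 103 103 102 103 104 104 103 102 100 111]
 [105 104 102 105 102 103 104 104 104 105 103 100 103]
 [106 103 103 104 104 1
[... 1220 characters left out ...]
03 103 102 103 103 102 103 103 104  93]
 [106 105 104 103 104 101 102 103 101 104 103 103  96]
 [106 104 103 101 103 102 101 103 102 103 103 103  97]
 [103 103 101 102 103 100 100 103 104 105 104 103  99]
 [105 103 105 119 126 106  99 101 104 104 103 104 102]
 [105 115 135 159 172 138 104 100 102 102 104 103 104]
 [115 152 183 184 187 169 111 100 104 103 104 103 104]
 [120 167 188 187 182 149  90  98 101 103 106 104 103]
 [ 97 117 168 175 154  94  85 100 101 103 104 103 103]
 [ 97  88  92  91  90  84  95 101 101 102 104 104 103]
 [102  97  93  90  92  97 102 104 102 104 103 104 103]
 [102 102 103 105 104 104 104 102 101 103 103 104 102]
 [102 103 103 106 104 103 103 103 101 102 103 105 104]]
```

View pics/c2.png

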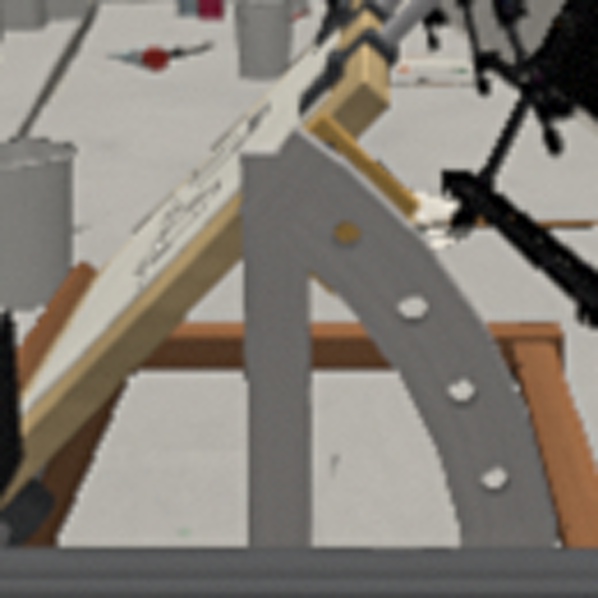

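The 45° hole is at crop (346,232), about pixel (255,205.5), with solid brass behind it, so the lug is misaligned. The other three holes are open. Next I'll fit the stand to the holes and find the bar.

Run:
```python
from h import *
from bench import *
from scipy.optimize import least_squares
d=dict(np.load("wrist1.npz"))
px=np.array([[254.9,205.6],[269,221.6],[280,240],[287,259]])
a=np.radians([45,35,25,15])
def model(p):
    x,y,yw,z=p;c,s=np.cos(yw),np.sin(yw)
    L=np.stack([-.12+.2*np.cos(a),-.173+0*a,.045+.2*np.sin(a)+z],1)
    return np.stack([x+c*L[:,0]-s*L[:,1],y+s*L[:,0]+c*L[:,1],L[:,2]],1)
nref=np.array([-.1193,-.9929,0]);cref=np.array([.5033,-.0461,.1453])
f=lambda p:np.r_[(proj(d,model(p))-px).ravel()/.4,((model(p)-cref)@nref)/.0015,(p[2]+.120)/.005,p[3]/.0015]
s=least_squares(f,[.49,.13,-.12,0]);print(s.x.round(4),s.fun.round(2));print(model(s.x)[0])
x,y,yw,z=s.x;np.save("stand.npy",s.x)
X=np.array([np.cos(yw),np.sin(yw),0]);Y=np.array([-X[1],X[0],0]);o=np.array([x,y,z])
# base & panel check in stand frame, from side camera; bar points
B=dict(np.load("side0.npz"));W=world(B);L=(W-o)@np.stack([X,Y,[0,0,1]],1)
b=(np.load("base.npy")-o)@np.stack([X,Y,[0,0,1]],1);print("base pct",np.percentile(b,[1,99],axis=0).round(3))
m=(L[...,0]>-.1)&(L[...,0]<.06)&(abs(L[...,1])<.12)&(L[...,2]>.07)&(L[...,2]<.25)
P=L[m];k=np.polyfit(P[:,0],P[:,2],1)
for _ in range(4): r=P[:,2]-np.polyval(k,P[:,0]);P=P[abs(r)<.006];k=np.polyfit(P[:,0],P[:,2],1)
print("slope from x-z",np.arctan(k[0]),"perp offset of surface",(np.polyval(k,-.12)-.045)*np.cos(np.arctan(k[0])))
m=(abs(L[...,1])<.05)&(L[...,2]>.235)&(L[...,0]>.03)&(L[...,0]<.13);P=L[m];print("bar?",len(P),P.round(3)[::max(1,len(P)//15)].tolist())
p=o+.07*X+np.array([0,0,.42])
for sg in(1,-1):print(inverse_kinematics(p,quat(sg*X,[0,0,-1])), inverse_kinematics([.45,-.25,.42],quat(sg*X,[0,0,-1])))
```

```text
[ 0.4945  0.1295 -0.1197  0.0017] [-0.76 -0.56  0.28  0.75  0.1   0.1   0.41  0.27 -0.19 -0.19 -0.18 -0.18
  0.05  1.16]
[ 0.49513541 -0.0448357   0.18815899]
base pct [[-0.138 -0.189  0.013]
 [ 0.138  0.186  0.033]]
slope from x-z 0.8076364822499253 perp offset of surface 0.025975041879123105
bar? 155 [[0.066, -0.05, 0.275], [0.061, -0.047, 0.269], [0.064, -0.034, 0.272], [0.06, -0.039, 0.265], [0.066, -0.021, 0.272], [0.067, -0.012, 0.272], [0.045, -0.05, 0.244], [0.063, -0.005, 0.269], [0.035, -0.048, 0.238], [0.064, 0.01, 0.272], [0.061, 0.005, 0.265], [0.061, 0.016, 0.268], [0.064, 0.03, 0.272], [0.068, 0.039, 0.272], [0.061, 0.036, 0.269], [0.061, 0.042, 0.267]]
[ 1.52561884e-01  1.66138459e-01  7.98765706e-01 -4.44089210e-16
  2.17668849e+00  2.72296284e-01] [-5.73194057e-01 -1.00129477e-02  9.88195359e-01 -4.44089210e-16
  2.16341024e+00 -4.53459657e-01]
None None
```

```bash
cat >> h.py <<'E'
try:
    x_,y_,yw_,z_=np.load("stand.npy")
    X=np.array([np.cos(yw_),np.sin(yw_),0]);Y=np.array([-X[1],X[0],0]);Z=np.array([0,0,1.]);O=np.array([x_,y_,0])
except Exception: pass
def S(x,y,z): return O+x*X+y*Y+z*Z
def bar(t): return -.12+.29*np.cos(t)-.018*np.sin(t), .045+.29*np.sin(t)+.018*np.cos(t)
def show(st): print(round(st["time"],2),"ee",st["ee_pos"].round(4),"F",st["ft_force"].round(1),"gap",round(st["finger_gap"],4),"ff",round(float(st["finger_force"]),1))
E
python3 - <<'E'
from h import *
from bench import *
q=quat(X,-Z)
move_to([.45,-.25,.42],q)
move_to(S(.064,0,.36),q)
move_l(S(.064,0,.268-.011),.1);show(state())
close();show(state())
bx,bz=bar(.785)
move_l(S(bx,0,bz-.011),.03);hold(.3);show(state())
E
```

```text
5.57 ee [0.5583 0.1218 0.258 ] F [-0.1 -0.7  0.3] gap 0.0878 ff 0.0
6.73 ee [0.56   0.1216 0.2583] F [ 7.  -0.2  2.2] gap 0.0114 ff 30.0
7.52 ee [0.5674 0.1207 0.2518] F [ 5.9 -1.5  4. ] gap 0.0115 ff 30.0
```

Run:
```python
from h import *
from bench import *
e=state()["ee_pos"];print("stand coords of ee",((e-O)@np.stack([X,Y,Z],1)).round(4), "cmd",np.round(bar(.785),4))
gripper_open();show(state())
move_l(S(bar(.785)[0],0,.36),.15)
a=np.radians(3.8);q=quat([np.cos(a),np.sin(a),0],-Z)
move_to([.44,-.22,.36],q)
move_to([.473,-.292,.25],q);hold(.1);show(state())
d=get_image("wrist");np.savez("wrist2.npz",**d);print((-d["view"][:3,:3].T@d["view"][:3,3]).round(3),d["view"][2,:3].round(2))
d2=get_image("side");np.savez("side2.npz",**d2)
d3=get_image("scene");np.savez("scene2.npz",**d3)
f=d2["frame"];fs=cv2.resize(f[120:312,185:315],(260,384),interpolation=2)
cv2.imwrite("pics/w2.png",np.hstack([d["frame"],fs]))
```

```text
stand coords of ee [ 0.0734 -0.      0.2518] cmd [0.0724 0.2627]
8.75 ee [0.5664 0.1208 0.2517] F [-0.2  0.  -0.5] gap 0.0875 ff 0.0
11.68 ee [ 0.4737 -0.2914  0.2532] F [0.1 0.1 0.9] gap 0.0878 ff 0.0
[ 0.468 -0.226  0.408] [-0.02  0.24  0.97]
```

View pics/w2.png

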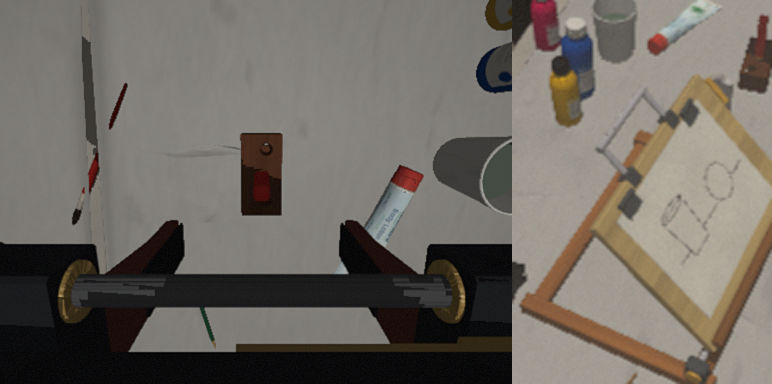

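The wrist view shows the red grip at (262,186) with the block square to the image, at (261,173). Next I'll compute the pin axis and recheck the slope.

Run:
```python
from h import *
d=dict(np.load("wrist2.npz"));W=world(d);hs=cv2.cvtColor(d["frame"],cv2.COLOR_BGR2HSV)
m=((hs[...,0]<8)|(hs[...,0]>172))&(hs[...,1]>150);r=np.zeros_like(m);r[150:215,240:285]=1;m&=r
ys,xs=np.where(m);print("red px",xs.min(),xs.max(),ys.min(),ys.max(),"zpct",np.percentile(W[m][:,2],[5,50,95]).round(4))
t=m&(W[...,2]>.127);ys,xs=np.where(t);P=W[t]
print("top",len(P),np.median(P,0).round(4),P.min(0).round(4),P.max(0).round(4),xs.min(),xs.max(),ys.min(),ys.max(), "ray",onz(d,(xs.min()+xs.max())/2,(ys.min()+ys.max())/2,.132).round(4),cv2.minAreaRect((P[:,:2]*1000).astype(np.float32)))
b=np.zeros_like(m);b[125:225,230:295]=1;b&=(W[...,2]>.036)&(W[...,2]<.048);P=W[b];print("block",cv2.minAreaRect((P[:,:2]*1000).astype(np.float32)))
for k in("side0","side2"):
    B=dict(np.load(k+".npz"));L=(world(B)-O)@np.stack([X,Y,Z],1)
    mm=(L[...,0]>-.08)&(L[...,0]<.04)&(abs(L[...,1])<.1)&(L[...,2]>.09)&(L[...,2]<.24);P=L[mm];p=np.polyfit(P[:,0],P[:,2],1)
    for _ in range(4):
        q=P[:,2]-np.polyval(p,P[:,0]);P=P[abs(q)<.004];p=np.polyfit(P[:,0],P[:,2],1)
    print(k,np.arctan(p[0]),"about hinge",)
```

```text
red px 242 279 150 213 zpct [nan nan nan]
top 270 [ 0.4737 -0.2929  0.1324] [ 0.4658 -0.3019  0.1274] [ 0.4814 -0.2856  0.1345] 253 269 184 201 ray [ 0.4735 -0.2927  0.132 ] ((473.5889587402344, -293.6349792480469), (15.061529159545898, 16.027801513671875), 3.7195191383361816)
block ((474.0328369140625, -293.7300109863281), (50.09535598754883, 99.92098999023438), 3.775892496109009)
side0 0.8057996782914826 about hinge
side2 0.7797051223713471 about hinge
```

Run:
```python
from h import *
from bench import *
a=np.radians(3.8);q=quat([np.cos(a),np.sin(a),0],-Z)
p=np.array([.4737,-.2933,0])
move_l(p+[0,0,.16],.15);move_l(p+[0,0,.093],.08);hold(.2);show(state())
close();show(state())
move_l(p+[0,0,.14],.05);show(state())
move_l(p+[0,0,.26],.2)
q2=quat(X,Y)
move_to(S(.021,-.33,.25),q2)
move_l(S(.021,-.317,.15),.15);hold(.3);show(state())
d=get_image("wrist");np.savez("wrist3.npz",**d);C=-d["view"][:3,:3].T@d["view"][:3,3];print("cam stand",((C-O)@np.stack([X,Y,Z],1)).round(4))
f=d["frame"]
print(proj(d,S(.0214,-.173,.1864)),proj(d,S(.0214,-.257,.15)))
cv2.imwrite("pics/w3.png",cv2.resize(f[120:300,170:350],(600,600),interpolation=2))
```

```text
13.77 ee [ 0.474  -0.2935  0.0937] F [-0.9  0.8  0. ] gap 0.0879 ff 0.0
14.87 ee [ 0.4737 -0.2933  0.093 ] F [-0.5  0.2 -0. ] gap 0.0162 ff 30.0
15.96 ee [ 0.4735 -0.2932  0.1394] F [ 0.  -0.2 -0.3] gap 0.0158 ff 30.0
19.02 ee [ 0.4776 -0.188   0.1506] F [-0.1  1.  -0.5] gap 0.0159 ff 30.0
cam stand [ 0.0206 -0.4716  0.2175]
[262.19435055 151.55870164] [262.39947604 213.3521634 ]
```

View pics/w3.png

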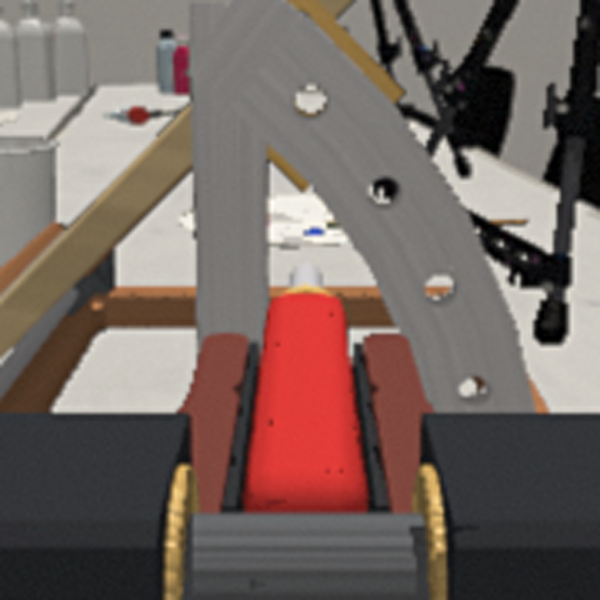

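The 45° hole now shows light through it, at crop (311,100), or pixel (263.3,150), so the lug hole is lined up. The pin tip is at crop (306,268), higher than predicted. I'll check the pin's pose in the hand using depth.

Run:
```python
from h import *
d=dict(np.load("wrist3.npz"));L=(world(d)-O)@np.stack([X,Y,Z],1)*1000
g=cv2.cvtColor(d["frame"],cv2.COLOR_BGR2GRAY)
for v in range(196,276,3): print(v,L[v,262].round(1),d["frame"][v,262], "edges x",[L[v,u].round(1)[0] for u in (252,257,267,272)])
print(g[140:160,252:275]);
np.set_printoptions(linewidth=200);print(L[140:160,252:275,1].round(0).astype(int))
print(g[194:212,250:274])
```

```text
196 [ 22.5 380.7   1.5] [197 204 207] edges x [np.float64(-6.1), np.float64(8.1), np.float64(36.8), np.float64(51.1)]
199 [  21.1 -236.1  155.4] [209 209 212] edges x [np.float64(-5.2), np.float64(8.6), np.float64(36.2), np.float64(50.0)]
202 [  21.1 -245.3  155.4] [211 209 212] edges x [np.float64(-4.3), np.float64(17.2), np.float64(35.7), np.float64(49.0)]
205 [  21.1 -253.3  155.3] [178 210 227] edges x [np.float64(-3.1), np.float64(17.3), np.float64(35.1), np.float64(47.9)]
208 [  21.1 -274.1  159.1] [ 54  66 214] edges x [np.float64(0.4), np.float64(17.7), np.float64(24.4), np.float64(43.6)]
211 [  21.  -282.1  159.5] [ 54  58 226] edges x [np.float64(14.5), np.float64(17.8), np.float64(24.3), np.float64(27.8)]
214 [  21.  -289.5  159.8] [ 55  58 226] edges x [np.float64(14.7), np.float64(17.9), np.float64(24.2), np.float64(27.5)]
217 [  21.  -294.6  159.5] [ 57  60 227] edges x [np.float64(14.9), np.float64(18.0), np.float64(24.1), np.float64(27.2)]
220 [  21.  -300.3  159.5] [ 56  59 227] edges x [np.float64(15.1), np.float64(18.1), np.float64(24.0), np.float64(27.0)]
223 [  2
[... 15071 characters left out ...]
 209 200 182 167 188 189 189 189 190 190 189]
 [115 139 138 136 135 140 154 177 192 193 195 192 194 194 197 191 171 151 136 134 134 133 134 135]
 [115 132 132 132 138 152 174 177 178 163 156 139 145 155 171 175 181 172 148 132 127 116 120 130]
 [114 127 128 131 137 133 124 117 116 112 110 109 109 111 112 118 126 136 150 136 117  90  96 120]
 [104  96  97 100 107 108 108 105 105 106 107 108 107 107 107 106 107 108 111 109 103  97  86  80]
 [103  86  94  99 105 108 110 106 109 109 109 108 109 109 109 109 108 108 107 105 102  97  82  72]
 [104  89  95 100 106 108 107 110 109 108 110 111 108 109 110 111 109 110 108 106 105 100  86  75]]<stdin>:6: RuntimeWarning: invalid value encountered in cast
```

The pin is straight in the hand, with its axis at stand (21.0, 151.4) mm and the tip at TCP+84. The hole measured with the same camera is at (21.8, 187.6), so I can align relatively and feel it in.

Run:
```python
from h import *
from bench import *
M=np.stack([X,Y,Z],1)
x,z=.0218,.1862
move_l(S(x,-.317,z),.12);move_l(S(x,-.264,z),.1);hold(.3)
f0=state()["ft_force"]@M;e0=(state()["ee_pos"]-O)@M;print("pre",e0.round(4),f0.round(2),state()["time"])
for y in np.arange(-.261,-.2225,.003):
    move_l(S(x,y,z),.025);s=state();f=s["ft_force"]@M-f0;e=(s["ee_pos"]-O)@M
    print(round(y,4),e.round(4),f.round(1),round(s["finger_gap"],4),round(s["time"],2))
    if abs(f[1])>6 or np.hypot(f[0],f[2])>8: print("stop");break
```

```text
pre [ 0.0219 -0.2644  0.1861] [ 0.45 -0.5  -0.87] 20.5083
-0.261 [ 0.0218 -0.2609  0.1862] [-0.2  0.9  0.7] 0.0158 20.77
-0.258 [ 0.0218 -0.2578  0.1862] [-0.4  1.1  0.7] 0.0159 21.04
-0.255 [ 0.0218 -0.2548  0.1862] [-0.1  0.5 -0.7] 0.0161 21.31
-0.252 [ 0.0218 -0.2519  0.1862] [-0.5  0.2 -0.3] 0.016 21.57
-0.249 [ 0.0218 -0.2488  0.1862] [-0.2  1.8  0.8] 0.0157 21.84
-0.246 [ 0.0218 -0.2459  0.1862] [0.1 0.2 0.9] 0.0158 22.11
-0.243 [ 0.0218 -0.2428  0.1862] [-0.8  0.3  0.6] 0.0161 22.38
-0.24 [ 0.0218 -0.2399  0.1862] [ 0.2 -0.   0.1] 0.0162 22.64
-0.237 [ 0.0218 -0.2368  0.1862] [-0.4  1.   0.5] 0.0157 22.91
-0.234 [ 0.0218 -0.2338  0.1862] [-0.1  0.3  0.3] 0.0161 23.18
-0.231 [ 0.0218 -0.2308  0.1862] [-0.3  0.   1.5] 0.0159 23.44
-0.228 [ 0.0218 -0.2278  0.1862] [-1.7  1.5  0.2] 0.0159 23.71
-0.225 [ 0.0218 -0.2249  0.1862] [-1.2 -0.1  0.5] 0.0156 23.98
```

Run:
```python
from h import *
from bench import *
M=np.stack([X,Y,Z],1);x,z=.0218,.1862
f0=np.array([.2,.1,-.5])
for y in np.arange(-.2245,-.2165,.0005):
    move_l(S(x,y,z),.01);hold(.05);s=state();f=s["ft_force"]@M-f0;e=(s["ee_pos"]-O)@M
    print(round(y,4),e.round(4),f.round(1),round(s["time"],2))
    if f[1]<-8 or np.hypot(f[0],f[2])>10: print("stop");break
d=get_image("wrist");np.savez("wrist4.npz",**d);cv2.imwrite("pics/w4.png",cv2.resize(d["frame"][100:300,160:360],(600,600),interpolation=2))
```

```text
-0.2245 [ 0.0218 -0.2245  0.1862] [-0.1 -0.2  0.5] 24.27
-0.224 [ 0.0218 -0.224   0.1862] [-0.7 -0.   0.2] 24.57
-0.2235 [ 0.0218 -0.2236  0.1862] [-0.7 -2.3 -0.3] 24.88
-0.223 [ 0.0218 -0.2236  0.1862] [-0.5 -6.1  0.1] 25.18
-0.2225 [ 0.0218 -0.2235  0.1863] [-1.3 -9.6 -0.4] 25.48
stop
```

View pics/w4.png

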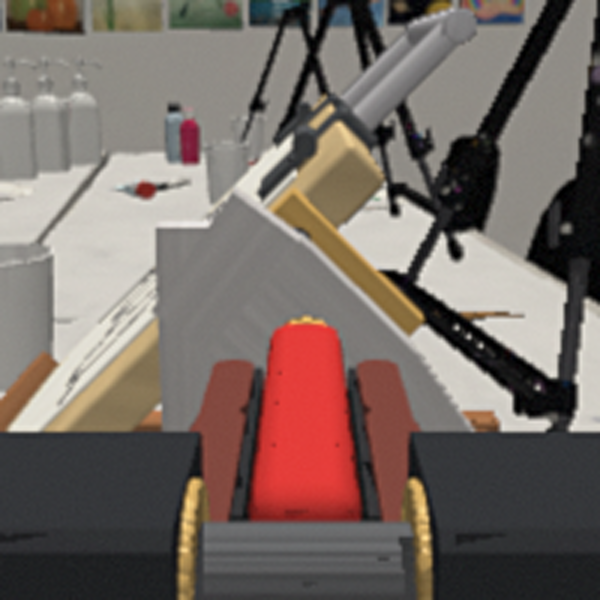

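The ferrule is flat against the quadrant at crop (306,322). The stop came at TCP y −0.2236, where full insertion was predicted (−0.224). I'll relieve the load, release, back off and check.

Run:
```python
from h import *
from bench import *
x,z=.0218,.1862
move_l(S(x,-.2234,z),.01);gripper_open();hold(.2);show(state())
move_l(S(x,-.36,z),.1);move_l(S(x,-.36,.25),.15);hold(.3);show(state())
d=get_image("wrist");c=get_image("scene");L=(world(d)-O)@np.stack([X,Y,Z],1)*1000
hs=cv2.cvtColor(d["frame"],cv2.COLOR_BGR2HSV);m=((hs[...,0]<8)|(hs[...,0]>172))&(hs[...,1]>150)&(abs(L[...,0]-21)<20)&(L[...,2]>150)&(L[...,2]<230)
print("grip in stand frame",np.nanmin(L[m],0).round(1),np.nanmax(L[m],0).round(1))
cv2.imwrite("pics/w5.png",np.hstack([cv2.resize(d["frame"][120:280,180:320],(420,480),interpolation=2),cv2.resize(c["frame"][130:290,200:320],(360,480),interpolation=2)]))
```

```text
27.15 ee [ 0.4895 -0.0949  0.1862] F [ 0.1 -0.2 -0.2] gap 0.0878 ff 0.0
29.54 ee [ 0.4731 -0.2305  0.2491] F [-0.2 -0.2 -1. ] gap 0.0879 ff 0.0
grip in stand frame [  13.4 -264.8  178.7] [  29.2 -175.3  193.7]
```

View pics/w5.png

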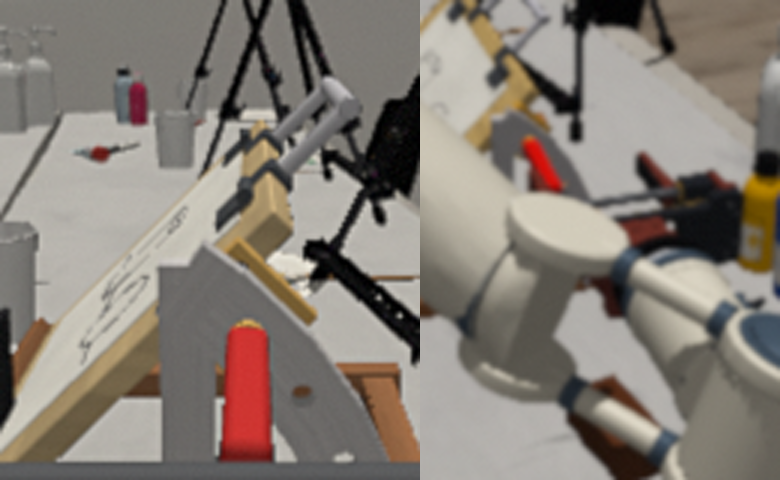

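The pin sits in the 45° hole with its ferrule against the quadrant at crop (247,325). The grip's end is at y = −264.8 mm (−263 expected when fully home), and the gripper is clear.

```bash
python3 -c "
from bench import *
print(job_done())"
```

```text
the job is handed in; nothing more can be done
None
```

The board is lowered to its nearest setting, 45° (0.785 rad), and locked with the pin fully home against the quadrant; the gripper is clear, no other object was moved, and the job is handed in at about 30 s.

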